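# Put the washed core bits back in the storage rack

## Task

Move the row of diamond core bits from the white drip tray to the wooden storage rack, one at a time from the largest bit to the smallest, each standing crown down and fully home in the pocket made for its size: the largest bit in the largest pocket and so on down. Set each bit down rather than dropping it and let none topple, for the diamond rims chip. Leave the glue bottle and the jar where they stand.

Things in the scene. Friction and masses are not known exactly. Their poses are not given: they have to be found in the camera images.
- bit_xl: the largest diamond core bit, loose, 0.07 to 0.5 kg: dark steel crown 66 mm across, 40 mm high, brass-coloured rim at its foot; on it a bright round shank 20 mm across, 30 mm long (70 mm high in all). The bits differ only in crown diameter. Stands crown down in the white drip tray (floor 5 mm, rim 14 mm above the bench). Origin: centre of its underside; z up its axis.
- bit_l: the second largest diamond core bit, loose, 0.07 to 0.5 kg: dark steel crown 52 mm across, 40 mm high, brass-coloured rim at its foot; on it a bright round shank 20 mm across, 30 mm long (70 mm high in all). The bits differ only in crown diameter. Stands crown down in the white drip tray (floor 5 mm, rim 14 mm above the bench). Origin: centre of its underside; z up its axis.
- bit_m: the second smallest diamond core bit, loose, 0.07 to 0.5 kg: dark steel crown 38 mm across, 40 mm high, brass-coloured rim at its foot; on it a bright round shank 20 mm across, 30 mm long (70 mm high in all). The bits differ only in crown diameter. Stands crown down in the white drip tray (floor 5 mm, rim 14 mm above the bench). Origin: centre of its underside; z up its axis.
- bit_s: the smallest diamond core bit, loose, 0.07 to 0.5 kg: dark steel crown 24 mm across, 40 mm high, brass-coloured rim at its foot; on it a bright round shank 20 mm across, 30 mm long (70 mm high in all). The bits differ only in crown diameter. Stands crown down in the white drip tray (floor 5 mm, rim 14 mm above the bench). Origin: centre of its underside; z up its axis.
- pocket_xl: pocket for the largest bit: fixed wooden block 92 x 92 x 20 mm, in its top one round hole 78 mm across (bit plus 12 mm), 12 mm deep, floor lined black. One of four in a row, 94 mm apart, on the wooden rack (end boards 32 mm above the bench). Origin: centre of its underside, 4 mm above the bench; z up; hole's floor 8 mm, block's top 20 mm above the origin.
- pocket_l: pocket for the second largest bit: fixed wooden block 92 x 92 x 20 mm, in its top one round hole 64 mm across (bit plus 12 mm), 12 mm deep, floor lined black. One of four in a row, 94 mm apart, on the wooden rack (end boards 32 mm above the bench). Origin: centre of its underside, 4 mm above the bench; z up; hole's floor 8 mm, block's top 20 mm above the origin.
- pocket_m: pocket for the second smallest bit: fixed wooden block 92 x 92 x 20 mm, in its top one round hole 50 mm across (bit plus 12 mm), 12 mm deep, floor lined black. One of four in a row, 94 mm apart, on the wooden rack (end boards 32 mm above the bench). Origin: centre of its underside, 4 mm above the bench; z up; hole's floor 8 mm, block's top 20 mm above the origin.
- pocket_s: pocket for the smallest bit: fixed wooden block 92 x 92 x 20 mm, in its top one round hole 36 mm across (bit plus 12 mm), 12 mm deep, floor lined black. One of four in a row, 94 mm apart, on the wooden rack (end boards 32 mm above the bench). Origin: centre of its underside, 4 mm above the bench; z up; hole's floor 8 mm, block's top 20 mm above the origin.
- glue_bottle: bystander: loose white plastic bottle, 52 mm across, 130 mm high, standing to the left of the work. Origin: centre of its underside.
- jar: bystander: loose glass jar with steel lid, 68 mm across, 75 mm high, standing to the right of the work. Origin: centre of its underside.
Things that resemble listed ones, but are neither listed nor needed, are in the scene too. What is shaped like the bit_xl but pink or turquoise is not meant.

How it is judged (in metres and radians):
On the way, in this order (a step that is already met when the one before it is completed fails the run):
1. the largest bit stands home in its own pocket, let go (horizontal distance between bit_xl and pocket_xl below 0.009 m and z of bit_xl in the frame of pocket_xl below 0.011 m and angle between bit_xl's own z axis and vertical below 0.1 rad and not (contact force between bit_xl and the fingers above 0.1 N)), for 0.2 s.
2. the second largest bit stands home in its own pocket, let go (horizontal distance between bit_l and pocket_l below 0.009 m and z of bit_l in the frame of pocket_l below 0.011 m and angle between bit_l's own z axis and vertical below 0.1 rad and not (contact force between bit_l and the fingers above 0.1 N)), for 0.2 s.
3. the second smallest bit stands home in its own pocket, let go (horizontal distance between bit_m and pocket_m below 0.009 m and z of bit_m in the frame of pocket_m below 0.011 m and angle between bit_m's own z axis and vertical below 0.1 rad and not (contact force between bit_m and the fingers above 0.1 N)), for 0.2 s.
4. the smallest bit stands home in its own pocket, let go (horizontal distance between bit_s and pocket_s below 0.009 m and z of bit_s in the frame of pocket_s below 0.011 m and angle between bit_s's own z axis and vertical below 0.1 rad and not (contact force between bit_s and the fingers above 0.1 N)), for 0.2 s.
At the end, for the whole second after the job is handed in: Every bit stands in the pocket of its own size: axis within 9 mm of the pocket's centre, underside within 3 mm of the pocket's floor, within 0.1 rad of upright, released and at rest (under 20 mm/s) (all of step 1 and all of step 2 and all of step 3 and all of step 4 and linear speed of each of bit_xl, bit_l, bit_m, bit_s below 0.02 m/s); the robot touches nothing.
It fails at once if a core bit is toppled (leans more than 0.6 rad) (angle between any of bit_xl, bit_l, bit_m, bit_s's own z axis and vertical above 0.6 rad).
It fails at once if a core bit is dropped (reaches 0.7 m/s, a fall of about 25 mm, out of the fingers) ((linear speed of bit_xl above 0.7 m/s and not (contact force between bit_xl and the fingers above 0.1 N)) or (linear speed of bit_l above 0.7 m/s and not (contact force between bit_l and the fingers above 0.1 N)) or (linear speed of bit_m above 0.7 m/s and not (contact force between bit_m and the fingers above 0.1 N)) or (linear speed of bit_s above 0.7 m/s and not (contact force between bit_s and the fingers above 0.1 N))).
It fails at once if the glue bottle or the jar is moved more than 30 mm (distance of any of glue_bottle, jar from where it was at the start of the episode above 0.03 m).
It also fails if it takes over 93 s, if anything falls off the work surface, if the arm or the gripper's body presses on something with over 40 N, if the wrist force passes 120 N, or if a joint passes its speed limit or range.

## Robot

A 6-joint arm with a two-finger parallel gripper is mounted at the origin on the work surface. World frame = base frame: x ahead of the robot, y to its left, z up, the work surface at z = 0. Lengths are in mm, angles in rad, forces in N, time in s.
With the tool pointing down it reaches from about 250 to 800 mm from the base axis. Payload 8.5 kg.
Tool frame: the origin (TCP) lies at the very end of the fingers, on their centre line; the grasp point (between the pads) lies 19 mm behind it; z points along the fingers, y is the line along which they close (so a half turn about z gives the same grasp; the last joint's range is limited). The gripper opens to 85 mm and grips with 20 to 120 N. Pads are 22 mm wide; open, the fingers measure 114 mm over their backs; the gripper's body (76 mm by 85 mm) begins 54 mm behind the grasp point. The pads swing forward as they close: fully open they stand 13 mm farther back than shut.
Start: joints at [1.316, 0.238, -0.013, 1.319, 0, 1.571], TCP at [132.313, 508.004, 194.976] pointing down, gripper open.
Joint ranges: [-2.66, 2.66], [-1.03, 1.9], [-1.14, 1.46], [-1.82, 2.27], [-1.45, 1.34], [-3.14, 3.14]. Speed limits (rad/s): [2.22, 2.22, 2.79, 3.14, 3.14, 3.14].

## Interface

Orientations are given as a unit quaternion [x, y, z, w].
In Python, from rig import env gives the robot as it stands. Calls block until the motion is done:
- env.goto(position, orientation): joint-space move of the TCP to a pose.
- env.servo_line(position, frame=None, speed=150, until_force=None): straight line of the TCP; frame=None keeps the orientation; speed is the mean speed in mm/s. With until_force (N) it stops when the force on the tool has changed by that much, and returns True; else False.
- env.set_joints(angles): joint-space move.
- env.gripper_to(opening, f_grip=None): finger opening in mm; f_grip is the grip in N (None keeps the last); returns when the fingers have stopped.
- env.sleep(seconds).
- env.ik(position, orientation): joint angles nearest the present ones, or None.
- env.read_camera(name): name is "side" or "top"; returns a dict with "img" (480x640x3 uint8, red, green, blue), "depth" (480x640 float32, mm along the optical axis (not along the pixel's ray), 0 where there is no reading), "fx", "fy", "cx", "cy" (pixels), "extrinsics" (4x4, takes a point from world to camera coordinates). Camera axes: x right, y down, z forward; pixel columns grow to the right and rows downward; lengths in mm; the calibration is good to about 2 mm. A picture is of the moment at which its call begins.
A pose or a line that the arm cannot do raises env.PlanningError and nothing moves.
- env.job_done(): hands the job in; it is judged then, once.
Readings, each from a call of its own:
- env.get_time_s(): time.
- env.get_joint_positions(): joint angles.
- env.get_joint_velocities(): joint speeds.
- env.get_joint_torque(): joint torques, N m.
- env.get_eef_pos(): TCP position.
- env.get_orientation(): TCP orientation.
- env.get_ft_force(): force on the tool from outside, world axes, zero at the start.
- env.get_moment(): the same for the moment, N m.
- env.get_finger_gap(): finger opening in mm.
- env.get_finger_force(): force on a finger pad.
Only numpy, scipy, OpenCV 4.12 (cv2) and the standard library are available. Lean on these libraries where they do the work, as an engineer would, in place of code of your own. Each camera call takes 0.05 s, during which the arm holds its last target. There are 200 camera calls.

## Working session

There is one attempt and no reset: what is moved stays moved. The work goes in short steps, each a Python script; the robot and the scene stay as the last script left them, time stands still between calls to the robot, and variables do not carry over. Pictures are saved under pics/ and viewed, at most 14 in all, crops included, and the job is handed in when it is done.

```bash
ls; mkdir -p pics; python3 - <<'E'
from rig import env
import cv2,numpy as np
for n in("top","side"):
    c=env.read_camera(n); cv2.imwrite(f"pics/{n}0.png",c["img"][:,:,::-1]); np.savez(f"{n}0.npz",**c)
    E=np.array(c["extrinsics"]); print(n,c["fx"],c["cx"],c["cy"],(-E[:3,:3].T@E[:3,3]).round(),E[:3,:3].round(2).tolist())
print(env.get_orientation(),env.get_finger_gap(),env.get_time_s())
E
```

```text
pics
top 555.5504546259 314.82544484993906 237.59069320077438 [ 387.  -19. 1094.] [[0.03, -1.0, -0.0], [-0.97, -0.03, -0.22], [0.22, 0.01, -0.98]]
side 434.2094236897216 324.0944612219914 240.53424054775274 [184. 573. 529.] [[-0.79, -0.61, 0.01], [-0.34, 0.44, -0.83], [0.5, -0.66, -0.56]]
[ 1.27081394e-01  9.91892108e-01 -5.97263290e-04 -9.09342606e-05] 85.28729996105251 0.1
```

View pics/top0.png

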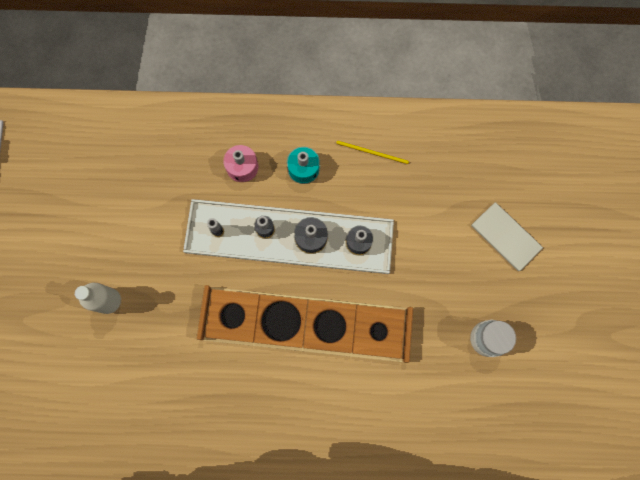

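View pics/side0.png

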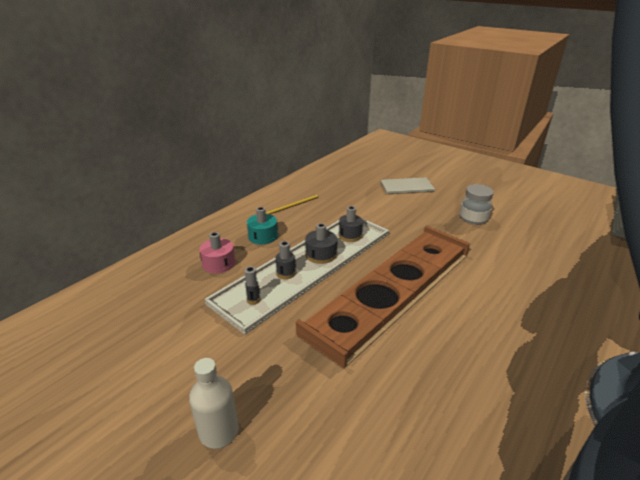

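The top view shows the tray bits s, m, xl and l at (216,228), (264,226), (311,236) and (360,240). The rack pockets m, xl, l and s are at (232,315), (281,321), (330,326) and (379,331). The side view agrees, and the pink and turquoise decoys stand behind the tray.

```bash
cat > meas.py <<'E'
import numpy as np,cv2
def ray(c,uv,z):
    E=np.array(c["extrinsics"]);R=E[:3,:3];C=-R.T@E[:3,3]
    d=R.T@np.array([(uv[0]-c["cx"])/c["fx"],(uv[1]-c["cy"])/c["fy"],1]); return C+d*(z-C[2])/d[2]
def cloud(c):
    E=np.array(c["extrinsics"]);v,u=np.mgrid[:480,:640];d=c["depth"]
    p=np.stack([(u-c["cx"])/c["fx"]*d,(v-c["cy"])/c["fy"]*d,d],-1)-E[:3,3]
    return p@E[:3,:3]
def proj(c,p):
    E=np.array(c["extrinsics"]);q=E[:3,:3]@p+E[:3,3];return np.array([c["fx"]*q[0]/q[2]+c["cx"],c["fy"]*q[1]/q[2]+c["cy"]])
def pockets(c):
    g=c["img"].max(2); out=[]
    roi=np.zeros_like(g);roi[285:365,205:410]=1
    m=((g<45)&(roi>0)).astype(np.uint8)
    for k in cv2.findContours(m,cv2.RETR_EXTERNAL,cv2.CHAIN_APPROX_NONE)[0]:
        if cv2.contourArea(k)<120: continue
        (e,a,_)=cv2.fitEllipse(k); out.append((ray(c,e,18),np.array(a)))
    return sorted(out,key=lambda o:-o[1].max())
def shanks(c,near,zc=75,P=None):
    P=cloud(c); r=[]
    for q in near:
        m=(np.hypot(P[...,0]-q[0],P[...,1]-q[1])<22)&(abs(P[...,2]-zc)<8)&(c["depth"]>0)
        v,u=np.nonzero(m); r.append((ray(c,((u.min()+u.max())/2,(v.min()+v.max())/2),zc),P[m].mean(0),m.sum(),np.median(P[m][:,2])))
    return r
E
python3 - <<'E'
from meas import *
np.set_printoptions(precision=1,suppress=True)
t,s=[dict(np.load(f"{n}0.npz")) for n in("top","side")]
for c,a in pockets(t): print("pocket",c,a/t["fx"]*1080)
near=[ray(t,p,75) for p in[(311,230),(361,235),(263,221),(213,222)]]
for c in(t,s):
    for r,q in zip(shanks(c,near),near): print(q,*r)
# tray/bench check
print(cloud(t)[[400,260,322],[300,240,281]])
E
```

```text
pocket [464.9  49.1  18. ] [72.2 74.1]
pocket [457.4 -44.8  18. ] [58.7 59.9]
pocket [472.4 142.9  18. ] [42.9 45.8]
pocket [ 450.  -138.9   18. ] [29.7 31.8]
[631.8  -5.2  75. ] [631.8  -3.3  75. ] [631.7  -3.6  75.6] 96 75.9317548127897
[624.6 -99.6  75. ] [624.6 -98.7  75. ] [625.  -98.5  75.8] 91 76.13136326357231
[646.9  86.1  75. ] [646.9  88.   75. ] [646.9  88.4  75.2] 93 75.52263588877797
[642.5 180.7  75. ] [640.5 182.5  75. ] [640.4 182.8  75.7] 93 75.59783232110958
[631.8  -5.2  75. ] [627.4  -0.1  75. ] [630.3  -3.   73.1] 73 74.16946232976524
[624.6 -99.6  75. ] [620.3 -93.8  75. ] [623.2 -97.7  73. ] 61 73.81137594879235
[646.9  86.1  75. ] [641.7  92.7  75. ] [644.7  89.4  73.2] 79 74.09914302446263
[642.5 180.7  75. ] [635.9 185.2  75. ] [637.9 183.9  73.4] 100 74.3452812406007
[[318.    7.4  -3.4]
 [584.2 136.    0.9]
 [462.8  48.5  11.4]]
```

```bash
cat > act.py <<'E'
from rig import env
from meas import *
np.set_printoptions(precision=1,suppress=True)
PK=dict(xl=(464.9,49.1),l=(457.4,-44.8),m=(472.4,142.9),s=(450,-138.9))
BT=dict(xl=(631.4,-3.4),l=(624.5,-98.4),m=(646.5,88.3),s=(640,182.8))
def quat():
    for phi in(-4.5,175.5):
        a=np.radians((phi+90)/2); q=[np.cos(a),np.sin(a),0,0]
        if all(env.ik([*p,150],q) is not None for p in[*PK.values(),*BT.values()]): return q
Q=quat(); ZG=49
def move(k):
    b,p=BT[k],PK[k]
    env.gripper_to(50); env.goto([*b,170],Q); env.servo_line([*b,ZG+20])
    print("down hit",env.servo_line([*b,ZG],speed=40,until_force=8),env.get_eef_pos())
    zg=env.get_eef_pos()[2]
    env.gripper_to(0,f_grip=40); print("gap",env.get_finger_gap(),env.get_finger_force())
    env.servo_line([*b,zg+10],speed=40); env.servo_line([*b,160]); print("held gap",env.get_finger_gap())
    env.servo_line([*p,160]); env.servo_line([*p,zg+25],speed=100)
    hit=env.servo_line([*p,zg+5],speed=25,until_force=3); print("touch",hit,env.get_eef_pos(),"expect z",zg+7)
def release(k):
    p=env.get_eef_pos(); env.gripper_to(45); env.servo_line([p[0],p[1],p[2]+40],speed=80); env.servo_line([p[0],p[1],170])
def check(k):
    for n in("top","side"):
        c=env.read_camera(n); r=shanks(c,[PK[k]],82)[0]; print(n,r[1]-[*PK[k],82],r[2],r[3])
E
python3 - <<'E'
from act import *
print(Q); env.goto([*BT["xl"],200],Q); print(env.get_joint_positions(),env.get_time_s())
move("xl"); print(env.get_ft_force(),env.get_time_s())
c=env.read_camera("side"); cv2.imwrite("pics/side1.png",cv2.resize(c["img"][150:390,180:500,::-1],None,fx=2,fy=2))
E
```

```text
[np.float64(0.7343225094356856), np.float64(0.6788007455329417), 0, 0]
[-0.   0.4  0.3  1.4  0.   1.6] 2.6333
down hit False [631.3  -3.4  48.9]
gap 0.161257275691366 0.0
held gap 0.03936219796297957
touch False [465.   49.1  54. ] expect z 55.89705924356008
[-0.4  0.1  0.2] 9.8333
```

View pics/side1.png

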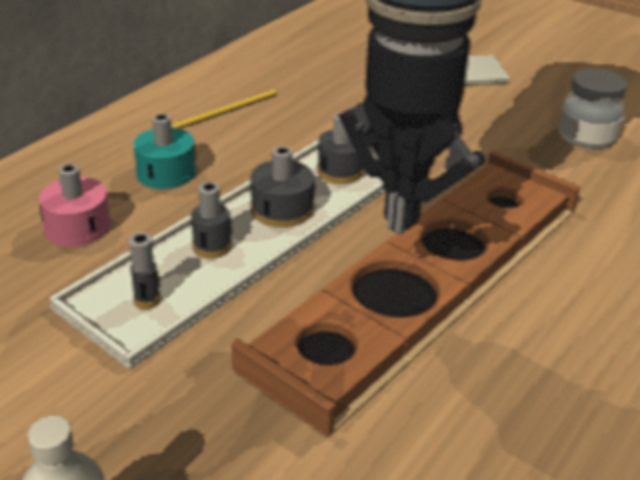

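The fingers closed on nothing. In the crop the fingertips are at about (400,225), short of the xl pocket at (393,290) where the TCP should be. I'll check the arm's position against the camera geometry.

```bash
python3 - <<'E'
from act import *
p=np.array(env.get_eef_pos()); print(p,env.get_orientation(),env.get_joint_positions(),env.get_finger_gap())
t=env.read_camera("top");s=env.read_camera("side")
np.savez("top1.npz",**t);np.savez("side1.npz",**s)
for c,n in((t,"top"),(s,"side")):
    print(n,proj(c,p),proj(c,np.array([464.9,49.1,18])))
    o=dict(np.load(n+"0.npz")); print(abs(np.array(o["extrinsics"])-c["extrinsics"]).max())
P=cloud(s); print("side cloud at tip",P[258:266:2,376:386:3].round().tolist())
cv2.imwrite("pics/top1.png",t["img"][:,:,::-1])
E
```

```text
[465.   49.1  54. ] [0.7 0.7 0.  0. ] [ 0.1  0.2 -0.4  0.9  0.   1.8] -0.16794900476588517
top [279.3 319.1] [280.5 320.7]
0.0
side [378.1 279.9] [376.6 295.7]
0.0
side cloud at tip [[[468.0, 59.0, 105.0], [462.0, 60.0, 108.0], [458.0, 57.0, 109.0], [452.0, 57.0, 112.0]], [[468.0, 58.0, 101.0], [461.0, 61.0, 105.0], [457.0, 56.0, 104.0], [452.0, 56.0, 106.0]], [[467.0, 59.0, 98.0], [460.0, 60.0, 101.0], [457.0, 56.0, 101.0], [452.0, 56.0, 102.0]], [[466.0, 59.0, 94.0], [461.0, 59.0, 97.0], [459.0, 52.0, 93.0], [498.0, -34.0, 24.0]]]
```

View pics/top1.png

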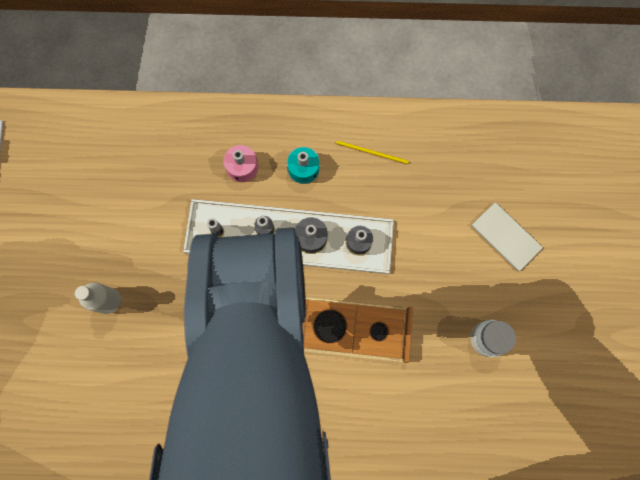

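The top view shows the tray unchanged and the arm over the xl pocket at (281,321), so the horizontal position is right. By side depth the fingertips are around z = 93 mm while the TCP reads 54. I'll measure that vertical offset at two heights and at the openings I need.

```bash
python3 - <<'E'
from act import *
def tip():
    p=env.get_eef_pos(); c=env.read_camera("side"); P=cloud(c)
    m=(np.hypot(P[...,0]-p[0],P[...,1]-p[1])<50)&(P[...,2]>p[2]-8)&(P[...,2]>34)&(c["depth"]>0)&(P[...,2]<p[2]+90)
    z=P[m][:,2]; q=P[m]; lo=q[z<np.percentile(z,8)]
    print("tcp",np.array(p),"gap",env.get_finger_gap(),"zmin pct",np.percentile(z,[0,1,3,8]),"lowmean",lo.mean(0),"tip-tcp",np.percentile(z,1)-p[2]); return c
tip(); env.gripper_to(20); tip(); env.gripper_to(50); tip()
p=env.get_eef_pos(); env.servo_line([p[0],p[1],120]); c=tip(); env.gripper_to(20); tip()
cv2.imwrite("pics/side2.png",cv2.resize(c["img"][100:340,220:540,::-1],None,fx=2,fy=2)); print(env.get_time_s())
E
```

```text
tcp [465.1  49.1  54. ] gap -0.003987528448025607 zmin pct [ 91.3  92.6  95.2 100. ] lowmean [462.3  57.5  96. ] tip-tcp 38.52359825250257
tcp [464.9  49.1  53.9] gap 20.203083765063887 zmin pct [89.3 92.  94.8 98.2] lowmean [465.1  53.2  94.8] tip-tcp 38.035104644533575
tcp [464.9  49.1  53.9] gap 50.362355430311574 zmin pct [ 92.2  94.9  96.8 100.4] lowmean [473.3  53.   97.3] tip-tcp 40.99525918114321
tcp [464.7  49.1 119.5] gap 50.270519110924866 zmin pct [158.9 160.  161.9 166.1] lowmean [467.4  52.6 162.7] tip-tcp 40.48899776202282
tcp [464.7  49.1 119.7] gap 19.906023033053025 zmin pct [155.7 157.3 159.5 163.8] lowmean [463.9  53.3 160.3] tip-tcp 37.58936694327899
11.95
```

View pics/side2.png

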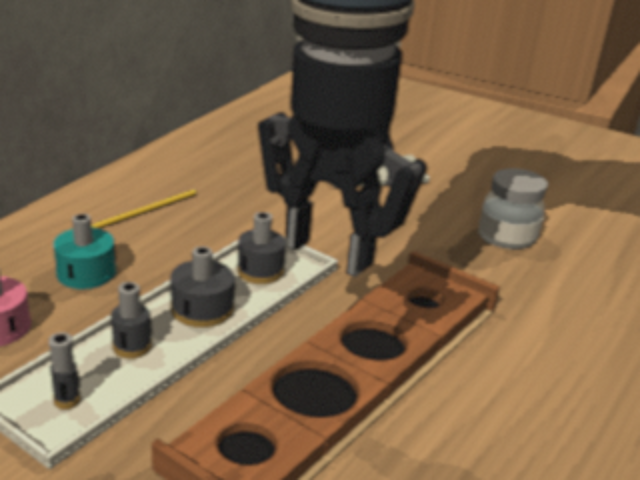

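The side crop shows open fingertips at about (298,245) and (358,270), well clear of everything. The real tips sit a constant ~38 mm above the reported TCP at both heights. I'll correct the grasp height by that (TCP 12 puts the tips at about 50, just above the 45 mm crown top), keep the descent force-guarded, and check the gap before lifting.

```bash
sed -i 's/ZG=49/ZG=12  # real tips sit ~38 mm above the reported TCP/; s/    env.servo_line(\[\*b,zg+10\],speed=40)/    assert 17<env.get_finger_gap()<23\n&/' act.py
python3 - <<'E'
from act import *
move("xl"); print(env.get_ft_force(),env.get_finger_gap(),env.get_time_s())
c=env.read_camera("side"); cv2.imwrite("pics/side3.png",cv2.resize(c["img"][150:390,180:500,::-1],None,fx=2,fy=2))
E
```

```text
down hit False [631.4  -3.4  11.8]
gap 19.093451474844713 39.309046268463135
held gap 18.783502785936435
touch True [464.9  49.1  19.1] expect z 18.846697883865442
[0.6 0.  5.2] 18.76326953415329 20.05
```

View pics/side3.png

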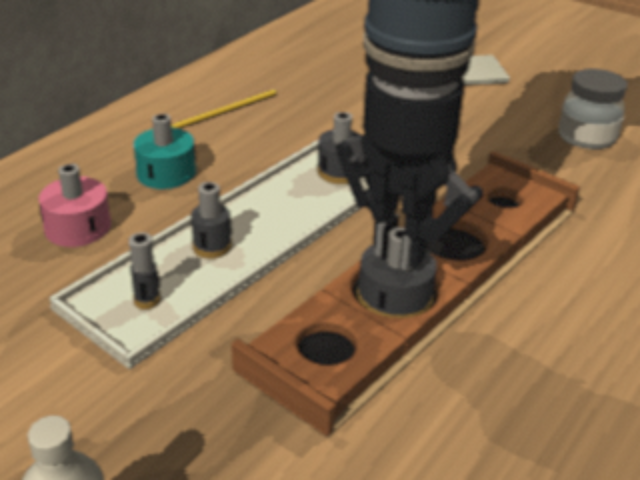

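The bit is in the xl pocket at (397,285), upright, and it touched down at the expected height. I'll release it, check, and carry on with l.

```bash
python3 - <<'E'
from act import *
release("xl"); env.goto([*BT["l"],170],Q); check("xl")
move("l"); print(env.get_time_s())
E
```

```text
top [-0.8 -0.4  0.6] 96 82.84274699603708
side [-2.4  1.1 -1.5] 101 81.31377936191532
down hit False [624.5 -98.4  11.9]
gap 18.925729504185185 39.65884208679199
held gap 18.593060799870344
touch True [457.4 -44.8  19. ] expect z 18.876643337740404
30.4083
```

```bash
python3 - <<'E'
from act import *
release("l"); env.goto([*BT["m"],170],Q); check("l")
move("m"); release("m"); env.goto([*BT["s"],170],Q); check("m"); print(env.get_time_s())
E
```

```text
top [-0.5 -0.1  0.8] 97 82.62384470902309
side [-1.9  0.9 -1.7] 82 81.34797101837934
down hit False [646.4  88.3  11.9]
gap 18.32008459267166 39.10871386528015
held gap 18.936385664901998
touch True [472.3 142.8  19.1] expect z 18.858733199354294
top [ 0.  -1.3  0.8] 87 83.07442546633722
side [-2.3  1.1 -1.5] 125 81.51607412111063
43.5667
```

```bash
python3 - <<'E'
from act import *
move("s"); release("s"); env.goto([*BT["l"],200],Q)
for k in PK: print(k); check(k)
c=env.read_camera("side"); cv2.imwrite("pics/side4.png",c["img"][:,:,::-1]); print(env.get_time_s())
E
```

```text
down hit False [640.  182.8  11.9]
gap 18.701058517989367 38.96584868431091
held gap 18.625465870966057
touch True [ 449.9 -138.9   19.2] expect z 18.874569239193104
xl
top [-0.9 -0.4  1.2] 95 83.49615879475016
side [-2.3  1.1 -1.6] 101 81.31866549184844
lTraceback (most recent call last):
  File "<stdin>", line 3, in <module>
  File "act.py", line 25, in check
    c=env.read_camera(n); r=shanks(c,[PK[k]],82)[0]; print(n,r[1]-[*PK[k],82],r[2],r[3])
                            ~~~~~~^^^^^^^^^^^^^^
  File "meas.py", line 23, in shanks
    v,u=np.nonzero(m); r.append((ray(c,((u.min()+u.max())/2,(v.min()+v.max())/2),zc),P[m].mean(0),m.sum(),np.median(P[m][:,2])))
                                         ~~~~~^^
    return umr_minimum(a, axis, None, out, keepdims, initial, where)
ValueError: zero-size array to reduction operation minimum which has no identity
```

The arm blocks the top view of l, so I'll move it aside over the left of the tray and check again.

```bash
python3 - <<'E'
from act import *
env.goto([*BT["s"],220],Q)
for k in PK:
    print(k)
    try: check(k)
    except ValueError: print("hidden")
c=env.read_camera("side"); cv2.imwrite("pics/side4.png",c["img"][:,:,::-1]); print(env.get_time_s())
E
```

```text
xl
top [-0.7 -0.3  0.8] 94 83.1009821289091
side [-2.5  1.  -1.5] 102 81.17015542582999
l
top [-0.5 -0.2  0.9] 96 83.04516731760972
side [-1.9  1.  -1.8] 85 80.96292020638789
m
top [-0.2 -0.2  0.6] 98 82.93355808087398
side [-2.1  1.  -1.5] 122 81.61717194821915
s
top [-0.   1.1  0.8] 100 82.89517350398854
side [-2.   2.8 -2. ] 78 81.27125018395758
56.6833
```

View pics/side4.png

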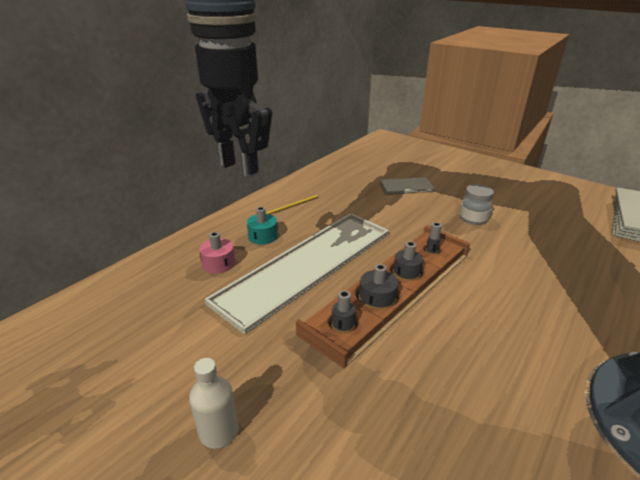

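All four bits stand upright in their own pockets: m at (344,315), xl at (379,287), l at (408,262) and s at (435,238). The bottle and jar haven't moved, and the arm is clear.

```bash
python3 -c "
from rig import env
print(env.job_done())"
```

```text
the job is handed in; nothing more can be done
None
```

All four core bits stand home and released in their own pockets, placed largest to smallest with the bottle and jar untouched, and the job is handed in at about 57 s; the first grasp closed on air because the real fingertips sit about 38 mm above the reported TCP, which I measured and corrected for.

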